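# Close the solvent pot with its press-and-turn safety cap

## Task

Put the red safety cap on the white solvent pot that is clamped in the bench holder and close it: set its four lugs into the slots of the mouth, press it down against the spring and twist it clockwise until the lugs catch under the lip, then let go so that the spring lifts it into its locked position, level. Feel for the slots gently and never press the cap on the pot with more than 35 N. Leave the other things on the bench where they are.

Things in the scene. Friction and masses are not known exactly. Their poses are not given: they have to be found in the camera images.
- cap: Red safety cap, loose, about 60 g, standing upright on the bench on its plug. Origin at the centre of its underside, z up. A grey round plug 43 mm across from 0 to 24 mm (lowest 5 mm taper to 36 mm across) carries four lugs; above it a round flange 62 mm across at heights 24 to 28 mm; on top a grip bar.
- cap_grip (a point): Middle of the cap's red grip bar, 48 mm above the cap's underside. The bar stands at heights 28 to 59 mm, 46 mm long along the cap's x and 22 mm wide across its y: grasp it across y, fingertips above the flange.
- cap_lugs (a point): On the cap's axis at the lugs' undersides, 8 mm above the cap's underside. Four red lugs on the cap's +x, +y, -x and -y axes, 6 mm wide, 5 mm high, reaching 28.5 mm from the axis. Flange underside is 11 mm above the lugs' tops.
- holder: Fixed steel bench holder: base plate 115x105x10 mm with blue clamp band round the white pot, 72 mm across. Origin on the bench on the pot's axis, z up. The pot sits turned counter-clockwise in the clamp by an unknown 0.2 to 1.37 rad, NOT in this pose; at angle 0 its four slots stand on the holder's x and y axes. It turns only above 3 N m and gives 1 mm per 9 N downward (rubber foot).
- pot_mouth (a point): Centre of the pot's mouth, level with the top of its lip, 85 mm above the holder's origin. Bore 47 mm across with four slots 90 degrees apart, each 26 degrees wide, reaching 30 mm from the axis; a small red mark on the rim at each slot's middle. Find the slots by sight or feel: out of them the lugs rest on the lip (cap origin 8 mm below this point); lower than 9 mm means they are in.
- pot_seal (a point): Top of the spring-loaded rubber seal disc (42 mm across) in the bore at rest, 7 mm below the lip's top. It pushes the cap's underside up with 2 N at first plus 0.4 N per mm. The cap can turn only when pressed until its origin is 21 to 24 mm below the lip's top, spring about 8 N; at 24 mm the flange meets the lip, a hard stop.
- pot_lock (a point): On the pot's axis, 67.5 mm above the holder's origin: where the cap's origin stands when locked. Pressed down, turn clockwise seen from above: from mid slot the lugs pass under ledges, are under the catch notches from 32 degrees (middle at 39), hard stop near 46. Released there, the spring lifts them into the notches. Short of that the cap stays 3.5 mm lower or springs out to about 77 mm.
- motor: small black motor pod 26 mm across, 29 mm high, with red and blue leads, 59 mm long overall; origin at the centre of its underside; a bystander
- driver_red: small screwdriver with red handle, 18x130x19 mm, lying along its own y; origin at the centre of its underside; a bystander
Mind the look-alikes: they are no part of the job. Several things look just like the cap: the one meant starts farthest from the robot's base.

How it is judged:
On the way:
1. the cap's lugs go into the slots and the cap is pressed down against the spring, lugs below the lip's ledges (cap's origin less than 65 mm above the holder's) (z of cap in the frame of holder below 0.065 m and horizontal distance between cap and holder below 0.004 m), for 0.05 s.
At the end, for the whole second after the job is handed in: The cap is locked on the pot, caught in its notches: its origin 65.3 to 70.5 mm above the holder's, within 4 mm of the pot's axis, tilted less than 0.09 rad, at rest and let go (z of cap in the frame of holder between 0.0653 and 0.0705 m and horizontal distance between cap and holder below 0.004 m and angle between cap's own z axis and vertical below 0.09 rad and linear speed of cap below 0.02 m/s and contact force between the fingers and cap below 0.5 N); the robot touches nothing.
It fails at once if the cap presses on the pot with more than 35 N (contact force between cap and holder above 35 N).
It fails at once if another thing on the bench is moved by more than 30 mm (distance of any of motor, driver_red from where it was at the start of the episode above 0.03 m).
It also fails if it takes over 72 s, if anything falls off the work surface, if the arm or the gripper's body presses on something with over 40 N, if the wrist force passes 120 N, or if a joint passes its speed limit or range.

## Robot

A 6-joint arm with a two-finger parallel gripper is mounted at the origin on a cart in front of the work surface, level with it; the furniture and walls round the work are solid. World frame = base frame: x ahead of the robot, y to its left, z up, the work surface at z = 0. Lengths are in m, angles in rad, forces in N, time in s.
With the tool pointing down it reaches from about 0.3 to 0.775 m from the base axis. Payload 14.6 kg.
Tool frame: the origin (TCP) lies at the very end of the fingers, on their centre line; the grasp point (between the pads) lies 19 mm behind it; z points along the fingers, y is the line along which they close (so a half turn about z gives the same grasp; the last joint's range is limited). The gripper opens to 85 mm and grips with 20 to 120 N. Pads are 22 mm wide; open, the fingers measure 114 mm over their backs; the gripper's body (76 mm by 85 mm) begins 54 mm behind the grasp point. The pads swing forward as they close: fully open they stand 13 mm farther back than shut.
Start: joints at [1.236, 0.3, 1.521, -0, 1.321, -0.067], TCP at [0.146, 0.53, 0.231] pointing down, gripper open.
Joint ranges: [-3.03, 3.03], [-0.79, 2.21], [0.23, 2.52], [-1.04, 4.18], [0, 3.07], [-2.55, 2.55]. Speed limits (rad/s): [2.22, 2.22, 2.57, 3.14, 3.14, 3.14].

## Interface

Orientations are given as a rotation vector (axis times angle).
In Python, from station import ctrl gives the robot as it stands. Calls block until the motion is done:
- ctrl.move_ptp(position, orientation): joint-space move of the TCP to a pose.
- ctrl.move_l(position, rotation=None, v=0.15, stop_force=None): straight line of the TCP; rotation=None keeps the orientation; v is the mean speed in m/s. With stop_force (N) it stops when the force on the tool has changed by that much, and returns True; else False.
- ctrl.set_joints(angles): joint-space move.
- ctrl.grip(opening, squeeze=None): finger opening in m; squeeze is the grip in N (None keeps the last); returns when the fingers have stopped.
- ctrl.pause(seconds).
- ctrl.ik(position, orientation): joint angles nearest the present ones, or None.
- ctrl.capture(name): name is "side" or "top"; returns the picture (384x512x3 uint8, red, green, blue); there is no depth.
- ctrl.get_calibration(name): a dict with "mtx" (3x3 intrinsics, pixels), "D" ([k1, k2, p1, p2, k3] as OpenCV has them; the pictures are not rectified), "position" and "attitude" of the camera in the world. Camera axes: x right, y down, z forward; pixel columns grow to the right and rows downward; lengths in m; the calibration is good to about 2 mm. A picture is of the moment at which its call begins. get_calibration takes no time and is no camera call.
A pose or a line that the arm cannot do raises ctrl.Unreachable and nothing moves.
- ctrl.close_job(): hands the job in; it is judged then, once.
Readings, each from a call of its own:
- ctrl.get_time_s(): time.
- ctrl.get_qpos(): joint angles.
- ctrl.get_dq(): joint speeds.
- ctrl.get_joint_efforts(): joint torques, N m.
- ctrl.get_tool_pos(): TCP position.
- ctrl.get_ee_rot(): TCP orientation.
- ctrl.get_force(): force on the tool from outside, world axes, zero at the start.
- ctrl.get_wrist_torque(): the same for the moment, N m.
- ctrl.get_gripper_width(): finger opening in m.
- ctrl.get_grip_force(): force on a finger pad.
Only numpy, scipy, OpenCV 4.12 (cv2) and the standard library are available. Lean on these libraries where they do the work, as an engineer would, in place of code of your own. Each camera call takes 0.05 s, during which the arm holds its last target. There are 200 camera calls.

## Working session

There is one attempt and no reset: what is moved stays moved. The work goes in short steps, each a Python script; the robot and the scene stay as the last script left them, time stands still between calls to the robot, and variables do not carry over. Pictures are saved under pics/ and viewed, at most 10 in all, crops included, and the job is handed in when it is done.

```bash
mkdir -p pics; ls; python3 - <<'E'
from station import ctrl
import cv2
for n in("top","side"):
    im=ctrl.capture(n); cv2.imwrite(f"pics/{n}0.png",im[...,::-1])
    c=ctrl.get_calibration(n); print(n,c)
print(ctrl.get_time_s(),ctrl.get_tool_pos(),ctrl.get_ee_rot(),ctrl.get_gripper_width())
E
```

```text
pics
top {'mtx': array([[424.17687191,   0.        , 249.35290686],
       [  0.        , 424.17687191, 195.83131029],
       [  0.        ,   0.        ,   1.        ]]), 'D': array([0.00239059, 0.        , 0.        , 0.        , 0.        ]), 'position': array([ 0.4233316 , -0.07814337,  1.24681853]), 'attitude': array([-2.16599407,  2.2003531 , -0.07487789])}
side {'mtx': array([[408.64418125,   0.        , 254.69506482],
       [  0.        , 408.64418125, 186.55788003],
       [  0.        ,   0.        ,   1.        ]]), 'D': array([-0.02182218,  0.        ,  0.        ,  0.        ,  0.        ]), 'position': array([ 0.01260915, -0.81947357,  0.43695832]), 'attitude': array([-1.91752595,  0.53603769, -0.37489307])}
0.1 [0.14546667 0.53019054 0.23076794] [-4.19358826e-01 -3.11327831e+00  1.63164259e-03] 0.08518994295531657
```

View pics/top0.png

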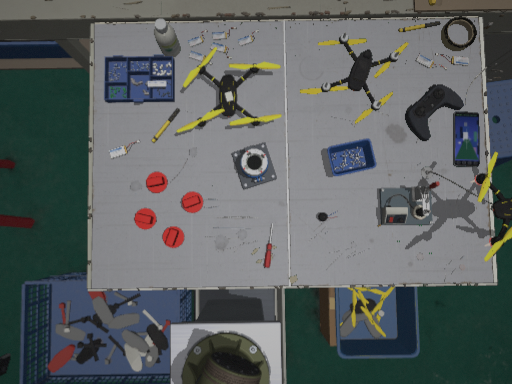

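View pics/side0.png

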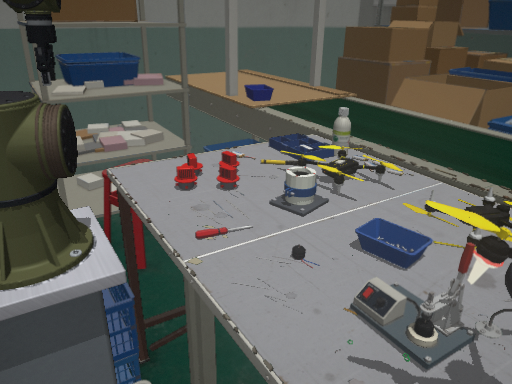

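The top view shows four red look-alike caps at about (157,183), (192,203), (145,218) and (173,237). The holder with the white pot is at (255,163), the motor at (322,216) and the screwdriver at (268,247). I'll compute ranges from the base and enlarge the caps and the pot.

```bash
cat > h.py <<'E'
import numpy as np,cv2
from scipy.spatial.transform import Rotation as R
def ray(c,px):
    u=cv2.undistortPoints(np.array([[px]],float),c["mtx"],c["D"])[0,0]
    return R.from_rotvec(c["attitude"]).apply([u[0],u[1],1.])
def onplane(c,px,z):
    d=ray(c,px); p=c["position"]; return p+d*(z-p[2])/d[2]
def proj(c,P):
    r=R.from_rotvec(c["attitude"]).inv()
    return cv2.projectPoints(np.atleast_2d(np.array(P,float)),r.as_rotvec(),-r.apply(c["position"]),c["mtx"],c["D"])[0][:,0]
E
python3 - <<'E'
from station import ctrl
from h import *
c=ctrl.get_calibration("top"); s=ctrl.get_calibration("side")
im=cv2.imread("pics/top0.png")
h=cv2.cvtColor(im,cv2.COLOR_BGR2HSV)
m=(((h[...,0]<8)|(h[...,0]>172))&(h[...,1]>130)&(h[...,2]>60)).astype(np.uint8)
m=cv2.morphologyEx(m,cv2.MORPH_CLOSE,np.ones((3,3)))
n,l,st,ce=cv2.connectedComponentsWithStats(m)
for i in range(1,n):
    if st[i,4]>200 and ce[i][1]<270: 
        p=onplane(c,ce[i],.035); print(ce[i].round(1),st[i],p.round(3),np.hypot(*p[:2]).round(3),"side",proj(s,p).round())
print(onplane(c,(255,161),.085), proj(c,[0,0,0]))
a=cv2.resize(im[168:252,128:212],None,fx=6,fy=6,interpolation=cv2.INTER_CUBIC)
cv2.imwrite("pics/caps.png",a)
b=np.hstack([cv2.resize(im[138:194,225:281],None,fx=7,fy=7,interpolation=cv2.INTER_CUBIC),
 cv2.resize(im[165:221,135:191][:40,:40],(392,392),interpolation=cv2.INTER_CUBIC)])
cv2.imwrite("pics/pot.png",b)
E
```

```text
[156.1 181.9] [146 172  21  21 343] [0.555 0.192 0.035] 0.587 side [[228. 160.]]
[192.  201.8] [182 192  21  21 343] [0.496 0.09  0.035] 0.504 side [[227. 175.]]
[144.8 218.3] [134 208  22  21 347] [0.451 0.225 0.035] 0.504 side [[192. 163.]]
[ 15.5 221.8] [  0 217  34  11 263] [0.447 0.594 0.035] 0.743 side [[149. 133.]]
[172.9 236.7] [163 227  21  21 348] [0.398 0.145 0.035] 0.423 side [[185. 175.]]
[ 0.60317404 -0.09208527  0.085     ] [[226.01241317 375.20191051]]
```

View pics/caps.png

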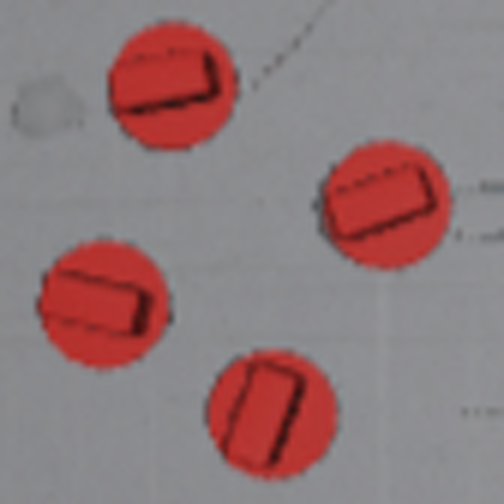

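View pics/pot.png

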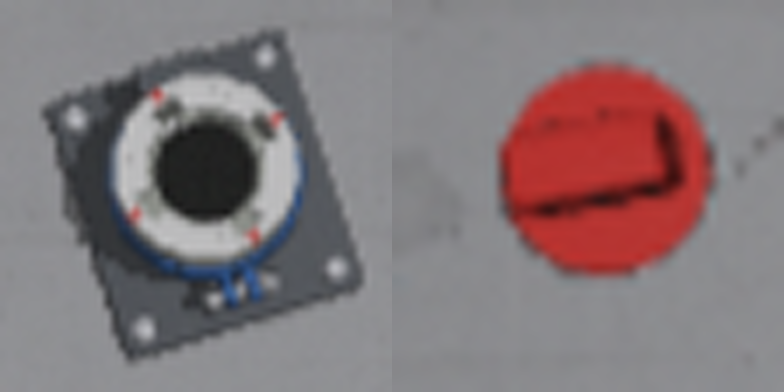

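Candidates, with pixels and range from the base:
- (156,182): 0.587 m
- (192,202): 0.504 m
- (145,218): 0.504 m
- (173,237): 0.423 m

The cap meant is the one at **(156,182)**, the farthest, and the crop confirms it. Its bar edges tilt about 10° in the image. In the crop the pot shows four red marks at (157,94), (278,118), (135,214) and (254,237), each at a slot. Next I'll measure both accurately.

```bash
cat >> h.py <<'E'
def redmask(im):
    h=cv2.cvtColor(im,cv2.COLOR_BGR2HSV); 
    return (((h[...,0]<8)|(h[...,0]>172))&(h[...,1]>130)&(h[...,2]>60)).astype(np.uint8)
def down(psi):
    x=[np.cos(psi),np.sin(psi),0];y=[np.sin(psi),-np.cos(psi),0]
    return R.from_matrix(np.array([x,y,[0,0,-1]]).T).as_rotvec()
E
python3 - <<'E'
from station import ctrl
from h import *
c=ctrl.get_calibration("top"); s=ctrl.get_calibration("side")
im=cv2.imread("pics/top0.png")
# cap flange circle
m=redmask(im); r=np.zeros_like(m); r[168:196,142:172]=m[168:196,142:172]
ct=max(cv2.findContours(r,cv2.RETR_EXTERNAL,cv2.CHAIN_APPROX_NONE)[0],key=cv2.contourArea)
hull=cv2.convexHull(ct)[:,0].astype(float)
W=np.array([onplane(c,p,.028)[:2] for p in hull])
(cx,cy),rr=cv2.minEnclosingCircle(W.astype(np.float32)); print("cap",cx,cy,"r",rr,"ell",cv2.fitEllipse(W.astype(np.float32)))
P=lambda x,y,k,ox,oy:(ox+(x+.5)/k-.5,oy+(y+.5)/k-.5)
for a,b in(((135,62),(200,51)),((125,113),(215,97))):
    A,B=[onplane(c,P(*q,6,128,168),.059) for q in(a,b)]; d=B-A; print("bar ang",np.degrees(np.arctan2(d[1],d[0])))
# pot
M=np.array([onplane(c,P(*q,7,225,138),.085)[:2] for q in((157,94),(278,118),(254,237),(135,214))])
ce=M.mean(0); d=M-ce; print("pot marks centre",ce,"r",np.hypot(*d.T),"ang%90",np.degrees(np.arctan2(d[:,1],d[:,0]))%90)
b=np.int16(im[138:194,225:281]); w=((b.min(2)>165)).astype(np.uint8)
n,l,st,cc=cv2.connectedComponentsWithStats(w); i=1+np.argmax(st[1:,4]); 
hull=cv2.convexHull(np.argwhere(l==i)[:,::-1].astype(np.int32))[:,0]+[225,138]
W=np.array([onplane(c,p,.085)[:2] for p in hull.astype(float)],np.float32); print("rim",cv2.minEnclosingCircle(W),cv2.fitEllipse(W))
# side rim ellipse
sm=cv2.imread("pics/side0.png"); print(proj(s,[*ce,.085]))
cv2.imwrite("pics/sidepot.png",cv2.resize(sm[150:220,265:335],None,fx=8,fy=8,interpolation=cv2.INTER_CUBIC))
E
```

```text
cap 0.5559040904045105 0.19366306066513062 r 0.030439725145697594 ell ((0.555597722530365, 0.1938297152519226), (0.058901406824588776, 0.06019597873091698), 30.418731689453125)
bar ang -81.23674817756628
bar ang -80.76714348555123
pot marks centre [ 0.60255808 -0.08931054] r [0.03451043 0.03419922 0.03406367 0.03394782] ang%90 [33.19976386 32.79283808 32.77730348 33.54542478]
rim ((0.6064527034759521, -0.06313061714172363), 0.02003827877342701) ((0.6077468395233154, -0.06217807158827782), (0.01345517486333847, 0.03909909725189209), 77.85675048828125)
[[300.54624895 170.92904624]]
```

View pics/sidepot.png

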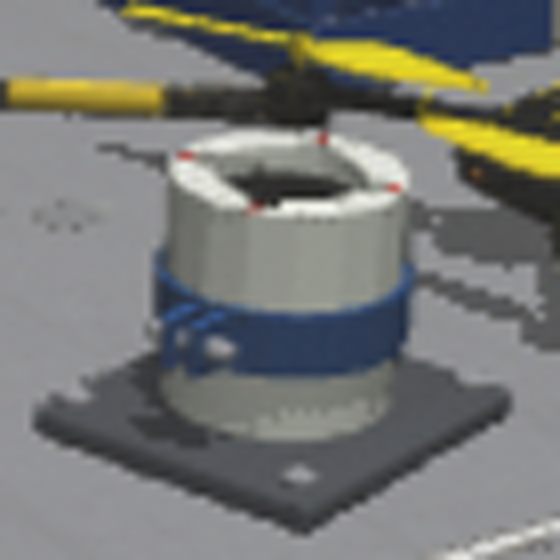

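```bash
python3 - <<'E'
from station import ctrl
from h import *
s=ctrl.get_calibration("side")
M=np.array([onplane(s,(265+(x+.5)/8-.5,150+(y+.5)/8-.5),.085)[:2] for x,y in((184,155),(323,139),(394,188),(256,208))])
ce=M.mean(0);d=M-ce;print("pot side",ce,np.hypot(*d.T),np.degrees(np.arctan2(d[:,1],d[:,0]))%90)
cap=np.array([.5557,.1937])
best=None
for k in(0,180):
    psi=np.radians(-81+k)
    qs=[ctrl.ik([*p,z],down(np.radians(a+k))) for p,z,a in((cap,.15,-81),(cap,.033,-81),(ce,.15,-57),(ce,.1,-96),(ce,.1,-103))]
    print(k,[None if q is None else (round(q[0],2),round(q[5],2)) for q in qs])
    w=None if any(q is None for q in qs) else max(abs(q[5]) for q in qs)
    if w is not None and(best is None or w<best[0]):best=(w,k)
k=best[1];o=down(np.radians(-81+k))
ctrl.move_ptp([*cap,.13],o)
ctrl.grip(.05,40)
print("stop",ctrl.move_l([*cap,.033],v=.08,stop_force=6),ctrl.get_tool_pos(),ctrl.get_force())
ctrl.grip(.0,60)
print(k,ctrl.get_gripper_width(),ctrl.get_grip_force(),ctrl.get_tool_pos(),ctrl.get_time_s())
E
```

```text
pot side [ 0.60236601 -0.090174  ] [0.03382123 0.03250833 0.03277506 0.03316212] [34.74841937 33.3374371  35.90698254 35.18450496]
0 [None, None, (np.float64(-0.21), np.float64(2.36)), None, None]
180 [(np.float64(0.27), np.float64(0.12)), (np.float64(0.27), np.float64(0.12)), (np.float64(-0.21), np.float64(-0.78)), (np.float64(-0.21), np.float64(-0.1)), (np.float64(-0.21), np.float64(0.02))]
stop False [0.55598853 0.19377758 0.03352846] [ 0.84887093 -0.22556611  0.91720923]
180 0.021190463824442864 60.81077456474304 [0.55577596 0.1937331  0.03318915] 4.2167
```

```bash
python3 - <<'E'
from station import ctrl
from h import *
pot=np.array([.6025,-.0897])
p=ctrl.get_tool_pos()
ctrl.move_l([p[0],p[1],.16],v=.12)
o=down(np.radians(33.4-90+180))
ctrl.move_ptp([*pot,.17],o)
ctrl.move_l([*pot,.135],v=.1); ctrl.pause(.3)
print(ctrl.get_tool_pos(),ctrl.get_force(),ctrl.get_wrist_torque(),ctrl.get_gripper_width(),ctrl.get_time_s())
t=ctrl.capture("top")[...,::-1];s=ctrl.capture("side")[...,::-1]
cv2.imwrite("pics/t1.png",t);cv2.imwrite("pics/s1.png",s)
for n,i in(("top",t),("side",s)):
    c=ctrl.get_calibration(n)
    print(n,proj(c,[*pot,.085]),proj(c,[*pot,.13]))
a=np.pi*np.arange(0,360)/180;tp=ctrl.get_tool_pos()
i=s.copy()
i=cv2.resize(i,None,fx=8,fy=8,interpolation=cv2.INTER_CUBIC)
c=ctrl.get_calibration("side")
for z in(tp[2]-.0332+.024,tp[2]-.0332+.028):
    q=proj(c,np.c_[tp[0]+.031*np.cos(a),tp[1]+.031*np.sin(a),0*a+z])*8+3.5
    cv2.polylines(i,[q.astype(np.int32)],True,(0,255,0),1)
q=proj(c,np.c_[pot[0]+.036*np.cos(a),pot[1]+.036*np.sin(a),0*a+.085])*8+3.5
cv2.polylines(i,[q.astype(np.int32)],True,(255,0,255),1)
j=cv2.resize(t[120:195,215:290],None,fx=5,fy=5)
cv2.imwrite("pics/s1c.png",i[115*8:190*8,260*8:340*8])
E
```

```text
[ 0.60265201 -0.08973097  0.13545926] [-0.09016571 -0.64708364 -0.78729799] [-0.04893742 -0.03877659  0.01539765] 0.020696838944814038 7.3333
top [[254.14055514 161.25580834]] [[254.26619116 158.66286465]]
side [[300.62545476 170.98265331]] [[301.71744697 153.39745853]]
```

View pics/s1c.png

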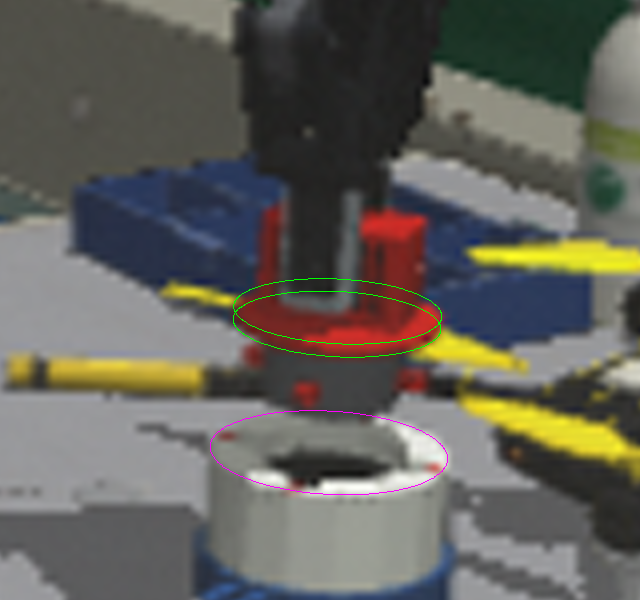

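The side view shows the held cap's flange within a pixel of its predicted outline, concentric over the mouth. Its lugs at (305,392) and (412,380) are in line with the red marks at (298,487) and (433,468). I'll lower it gently.

```bash
python3 - <<'E'
from station import ctrl
from h import *
pot=np.array([.6025,-.0897]);off=.0332
f0=ctrl.get_force()
for z,v,sf in((.080,.04,4),(.073,.01,7)):
    r=ctrl.move_l([*pot,z+off],v=v,stop_force=sf)
    print(r,"capz",ctrl.get_tool_pos()[2]-off,(ctrl.get_force()-f0).round(2),ctrl.get_wrist_torque().round(3),ctrl.get_gripper_width(),ctrl.get_time_s())
    if r: break
E
```

```text
False capz 0.08008969399109042 [-0.25 -0.53 -0.12] [ 0.033 -0.03  -0.015] 0.020888882580304156 8.125
False capz 0.07316850055025173 [ 0.38 -0.43  3.16] [-0.057  0.029  0.051] 0.02088701798036998 8.975
```

The cap is 12 mm below the lip with only spring force, so the lugs are in the slots. Next: press down, twist 39° clockwise, and check.

```bash
python3 - <<'E'
from station import ctrl
from h import *
pot=np.array([.6025,-.0897]);off=.0332
f0=np.array([-.09,-.65,-.79])
def rep(r,t): print(t,r,"capz",(ctrl.get_tool_pos()[2]-off).round(4),(ctrl.get_force()-f0).round(2),ctrl.get_wrist_torque().round(3),ctrl.get_gripper_width().__round__(4),round(ctrl.get_time_s(),2))
r=ctrl.move_l([*pot,.0616+off],v=.01,stop_force=12); rep(r,"press"); ctrl.pause(.2); rep(0,"settle")
if ctrl.get_tool_pos()[2]-off<.0635:
    for a in range(5,41,5):
        a=min(a,39)
        r=ctrl.move_l([*pot,.0616+off],down(np.radians(33.4+90-a)),v=.02,stop_force=12); rep(r,a)
        if r or abs(ctrl.get_wrist_torque()[2])>1.5: break
E
```

```text
press False capz 0.0619 [-1.19 -0.36  8.35] [-0.011  0.196  0.   ] 0.0207 10.27
settle 0 capz 0.0618 [-0.25  0.26  8.43] [-0.071  0.162  0.032] 0.0208 10.47
5 False capz 0.0619 [-0.48  1.16  7.92] [-0.047  0.043 -0.053] 0.021 10.72
10 False capz 0.0619 [0.11 0.13 6.88] [ 0.036 -0.011 -0.038] 0.021 10.97
15 False capz 0.062 [0.12 0.88 8.35] [ 0.014  0.023 -0.078] 0.0209 11.22
20 False capz 0.062 [-0.38  1.15  7.83] [-0.008  0.02  -0.038] 0.0208 11.47
25 False capz 0.0619 [-0.1   1.46  7.17] [-0.016 -0.028 -0.045] 0.021 11.72
30 False capz 0.062 [-0.34  0.16  7.49] [-0.001 -0.014 -0.036] 0.0209 11.97
35 False capz 0.062 [0.07 1.32 7.37] [-0.022 -0.076 -0.117] 0.021 12.22
39 False capz 0.062 [0.27 1.23 7.93] [-0.031 -0.218 -0.069] 0.0211 12.47
```

```bash
python3 - <<'E'
from station import ctrl
from h import *
pot=np.array([.6025,-.0897]);off=.0332
r=ctrl.move_l([*pot,.070+off],v=.008,stop_force=9)
print(r,ctrl.get_tool_pos()[2]-off,ctrl.get_force(),ctrl.get_wrist_torque())
ctrl.move_l([*pot,.0675+off],v=.01); print(ctrl.get_tool_pos()[2]-off,ctrl.get_force())
ctrl.grip(.05); ctrl.pause(.3)
ctrl.move_l([*pot,.2],v=.1)
p=[.45,.15,.3]
ctrl.move_ptp(p,down(np.radians(90))); ctrl.pause(.3); print(ctrl.get_time_s(),ctrl.get_force())
t=ctrl.capture("top")[...,::-1];s=ctrl.capture("side")[...,::-1]
cv2.imwrite("pics/t2.png",t);cv2.imwrite("pics/s2.png",s)
i=cv2.resize(s,None,fx=7,fy=7,interpolation=cv2.INTER_CUBIC);a=np.pi*np.arange(0,360)/180;c=ctrl.get_calibration("side")
for z,col in((.0675+.028,(0,255,0)),(.0675+.0245,(255,255,0))):
    q=proj(c,np.c_[pot[0]+.031*np.cos(a),pot[1]+.031*np.sin(a),0*a+z])*7+3
    cv2.polylines(i,[q.astype(np.int32)],True,col,1)
v=np.hstack([i[1015:1505,1855:2345],cv2.resize(t[130:200,219:261][:, :],(294,490),interpolation=cv2.INTER_CUBIC)])
cv2.imwrite("pics/fin.png",v)
E
```

```text
True 0.0673575836144 [ 2.59879744 -0.19838515  0.61662035] [-0.12113507 -0.4742663  -0.08616836]
0.06737986844302715 [ 3.40060575 -0.74994338 -0.37872073]
16.7583 [ 0.28104437  0.18536339 -0.29100411]
```

View pics/fin.png

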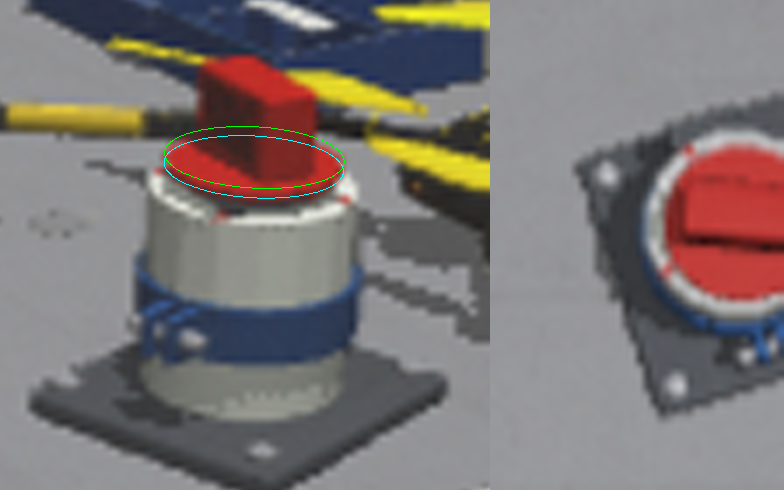

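The cap's flange matches the outline predicted for the locked height (67.5 mm): level, centred, with a small gap over the lip. The catch was also felt at 67.4 mm. Handing in.

```bash
python3 -c "
from station import ctrl
print(ctrl.close_job())"
```

```text
the job is handed in; nothing more can be done
None
```

The red cap farthest from the base is on the pot, pressed down, twisted 39° clockwise and released. It sits level at about 67.4 mm (67.5 is locked), the force I read while pressing stayed near 8 N, and I handed the job in at about 17 s; no verdict was returned.

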